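# Refit the filter and clip grille of the fume extractor

### The job

The solder fume extractor lies on its back, open: lower the filter cartridge (do not drop it) over the two locating pins until it lies flush, then set the black grille over it and press it down until it snaps home under both side clips. Keep pressing the grille down firmly, with about a kilo's weight, and finish while still pressing. Leave the other things on the bench where they are.

Things in the scene. Friction and masses are not known exactly. Their poses are not given: they have to be found in the camera images.
- extractor: Fume extractor, a grey box 230 (x) x 200 (y) x 100 mm (z) lying on its back, fixed, intake face up. Origin: centre of its underside on the bench; x along its long side, z up. Its top face has a 100 x 96 mm opening with the fan. Round it stands a thin collar 10 mm high, outside 163 x 133 mm at its foot, inside 158 x 128 mm, leaning in 2 mm to its top.
- seat (a point): Centre of the extractor's top face, 100 mm above the bench, axes as the extractor's: where the origins of the filter and then of the grille belong, with their x axes along the extractor's x (either way round).
- pin_a (a point): Foot of a steel locating pin on the top face, 60 mm from seat along the extractor's +x; 7 mm thick, 22 mm high, its top 8 mm tapered to 3 mm.
- pin_b (a point): Foot of the other pin, alike, 60 mm from seat along -x.
- clip_l (a joint): Lean (rad) of the black spring clip amid the extractor's +y long side: 0 upright, at rest; grows outwards, about 0.1 as the grille's flange passes. 26 mm wide (x), 21 mm high above the top face; leaf at y = 80.5 to 83.5 mm with an inward hook: its sloped top leads in from y = 80 mm to the tip at y = 72.5 mm, 9 mm above the face; flat underside 6.8 mm above the face.
- clip_r (a joint): The same for the clip on the extractor's -y side (mirrored).
- filter: Filter cartridge: flat grey plate 146 (x) x 116 (y) x 12 mm with dark honeycomb fields, lying face up on the bench left or right of the extractor, 0.14 to 0.26 kg. Origin: centre of its underside; x along its long side. Two through holes 10 mm wide at x = +60 and -60 mm, y = 0.
- filter_rib (a point): Centre of the top of the filter's grip rib, 26 mm above its underside; the rib is 50 mm long (x), 12 mm wide (y) and stands 14 mm above the plate.
- grille: Clip-on grille: black slatted cap, open below, lying face up on the other side of the extractor, 0.12 to 0.2 kg. Origin: centre of its lower edge; x along its long side. Flange at the foot 182 (x) x 152 (y) x 5.5 mm; skirt 168 x 138 mm inside, fits over the collar; deck 29 to 32 mm above the lower edge, solid over 72 x 56 mm in the middle, so it clears the filter's rib.
- grille_rib (a point): Centre of the top of the grille's grip rib, 50 mm above its lower edge; the rib is 56 mm long (x), 14 mm wide (y), 18 mm above the deck. Pressed down over the clips, the push grows to 9 to 15 N with the lower edge 8 to 10 mm above the top face, then drops suddenly; some 7 mm lower the edge lands on the face and the hooks spring over the flange, 1 mm of play. It bears a hard push there.
- flux_jar: Closed amber glass jar of flux with a white cap, 52 mm across, 55 mm tall, standing far left or far right of the extractor; origin: centre of its underside.
- solder_spool: Steel-grey spool of solder wire, 58 mm across, 48 mm tall, standing on its flange far right or far left of the extractor; origin: centre of its underside.
- oil_bottle: Clear bottle of cutting oil with a black cap, 48 mm across, 110 mm tall, standing beyond the extractor; origin: centre of its underside.
- brush_pot: White pot with brushes, 72 mm across, 85 mm tall (the brushes reach 190 mm), standing beyond the extractor; origin: centre of its underside.
- glass_cutter: Brass pencil-shaped glass cutter, 140 mm long, 14 mm thick, lying on the bench in front of the extractor, to the right; origin: under its middle, x along it.
- running_pliers: Glass-running pliers with blue handles, 195 mm long, 60 mm wide, 15 mm tall, lying on the bench at the far left; origin: under the handles near the pivot, x along them to the jaws.
There are look-alikes about, which are no part of the job. What is shaped like the filter but yellow is not meant.

How it is judged:
On the way, in this order (a step that is already met when the one before it is completed fails the run):
1. the filter lies flush on the extractor's face, over both pins (z of filter in the frame of seat between -0.003 and 0.002 m and horizontal distance between filter and seat below 0.004 m and angle between the x axis of filter and the x axis of extractor, either way round below 0.06 rad and angle between filter's own z axis and vertical below 0.03 rad), for 0.2 s.
2. the grille is snapped home over the filter, both clips sprung back over its flange (all of step 1 and z of grille in the frame of seat between -0.003 and 0.002 m and horizontal distance between grille and seat below 0.006 m and angle between grille's own z axis and vertical below 0.025 rad and angle between the x axis of grille and the x axis of extractor, either way round below 0.06 rad and value of joint each of clip_l, clip_r below 0.05 rad), for 0.2 s.
At the end, for the whole second after the job is handed in: Filter over both pins, within 2 mm of the face (4 mm sideways, 0.06 rad). Grille within 2 mm of the face, level, within 6 mm and 0.06 rad, both clips back within 0.05 rad. Robot still pushing: over 3 N on the grille, which bears on the extractor with over 5 N (all of step 2 and contact force between grille and extractor above 5 N and contact force between any of the fingers, the arm and grille above 3 N); the arm keeps its last pose, push and grip.
It fails at once if a bystander is disturbed (moved over 30 mm) (distance of any of flux_jar, solder_spool, oil_bottle, brush_pot, glass_cutter, running_pliers from where it was at the start of the episode above 0.03 m).
It fails at once if the filter is dropped onto the pins (horizontal distance between filter and seat below 0.03 m and linear speed of filter above 0.6 m/s).
It also fails if it takes over 61 s, if anything falls off the work surface, if the arm or the gripper's body presses on something with over 40 N, if the wrist force passes 120 N, or if a joint passes its speed limit or range.

### The arm

A 6-joint arm with a two-finger parallel gripper is mounted at the origin on the work surface. World frame = base frame: x ahead of the robot, y to its left, z up, the work surface at z = 0. Lengths are in m, angles in rad, forces in N, time in s.
With the tool pointing down it reaches from about 0.3 to 0.875 m from the base axis. Payload 6.4 kg.
Tool frame: the origin (TCP) lies midway between the tips of the shut fingers; the grasp point (between the pads) lies 19 mm behind it; z points along the fingers, y is the direction in which the jaws open and shut (so a half turn about z gives the same grasp; the last joint's range is limited). The gripper opens to 85 mm and grips with 20 to 120 N. Pads are 22 mm wide; open, the fingers measure 114 mm over their backs; the gripper's body (76 mm by 85 mm) begins 54 mm behind the grasp point. The pads swing forward as they close: fully open they stand 13 mm farther back than shut.
Start: joints at [0.902, 0.181, 1.607, -0, 1.354, -0.206], TCP at [0.257, 0.515, 0.231] pointing down, gripper open.
Joint ranges: [-2.99, 2.99], [-0.89, 2.07], [0.3, 2.58], [-1.14, 4.28], [0, 2.63], [-3.12, 3.12]. Speed limits (rad/s): [2.57, 2.57, 3.01, 3.14, 3.14, 3.14].

### API

Orientations are given as a unit quaternion [w, x, y, z].
In Python, from bench import ctrl, optics, ticket gives the robot as it stands. The module is installed in compiled form; this text tells all that it offers.
- The arm moves only by the tool step_arm, never from a script. Its argument "targets" is text: rows parted by semicolons, each of 6 numbers parted by spaces: the shift along the tool's x, y, z in mm, then the turn, a rotation vector about the tool's x, y, z in rad. In form: dx dy dz rx ry rz; .... A call has 1 to 8 rows; each row is the pose to reach, as a shift and turn from the pose commanded when the call began, along the tool's axes at that moment; what a row does not reach only later rows make up. A row lasts 1/8 s, in which the tool goes at most 62.5 mm and 10.7 degrees, less where a joint would pass 70% of its speed; a pose out of reach is approached as far as the arm can. A call with a gripper value outside its range is refused whole. "grip" is the opening in per cent of the stroke, from 0 (shut) to 100 (fully open), set as the call begins (left out, the last holds). The fingers move at their own pace and stop on an object; the grip force is fixed at half the most. Time passes only in rows, so rows that repeat a pose let the fingers close. It gives the time, the measured TCP pose, the force and the opening at its end, in the units of the state.
- ctrl.get_obs(): the state, without advancing time (a new reading comes with each control period).
- optics.camera(name): name is "side" or "top" or "wrist"; returns a dict with "image" (400x640x3 uint8, red, green, blue), "mtx" (3x3 intrinsics, pixels), "xyz" and "orientation" of the camera in the world. Camera axes: x right, y up, looking along -z (the intrinsics and any distortion apply to the point x, -y, -z); pixel columns grow to the right and rows downward; lengths in m; the calibration is good to about 2 mm. A picture is of the moment at which its call begins. There is no depth.
- ticket.hand_in(): hands the job in, once; it reports no verdict.
The state is a dict: "time_s": time; "q": joint angles; "dq": joint speeds; "joint_efforts": joint torques, N m; "eef_pos": TCP position; "eef_rot": TCP orientation; "wrist_force": force on the tool from outside, world axes, zero at the start; "torque": the same for the moment, N m; "opening": opening from 0.0 (shut) to 1.0 (fully open).
Only numpy, scipy, OpenCV 4.12 (cv2) and the standard library are available. Lean on these libraries where they do the work, as an engineer would, in place of code of your own. Each camera call takes 0.05 s, during which the arm holds its last target.

## Working session

There is one attempt and no reset: what is moved stays moved. The work goes in short steps, Python scripts to look and compute and a tool call to move; the robot and the scene stay as the last step left them, time stands still between calls to the robot, and variables do not carry over. Pictures are saved under pics/ and viewed, and the job is handed in when it is done.

Besides the shell and the picture viewer there is one more tool, called after "Call:" in YAML: its name, and indented under it one key for each argument. step_arm: Moves the arm, as the interface text tells. Its arguments: {"type":"object","properties":{"targets":{"type":"string"},"grip":{"type":"number"}},"required":["targets"]}

```bash
mkdir -p pics; python3 - <<'E'
from bench import ctrl, optics
import cv2,json,numpy as np
o=ctrl.get_obs();print({k:np.round(v,4).tolist() for k,v in o.items()})
for n in ("top","side","wrist"):
    c=optics.camera(n);print(n,np.round(c["mtx"],1).tolist(),np.round(c["xyz"],4),np.round(c["orientation"],4),c.keys())
    cv2.imwrite(f"pics/{n}0.png",c["image"][:,:,::-1])
E
```

```text
{'time_s': 0.0, 'q': [0.9017, 0.1815, 1.608, 0.0, 1.3538, -0.2063], 'dq': [0.0016, -0.0007, -0.0001, 0.0008, 0.0002, -0.001], 'joint_efforts': [0.0002, -44.4879, -35.1331, -0.0004, 0.009, -0.0], 'eef_pos': [0.2564, 0.5141, 0.2304], 'eef_rot': [-0.0004, 0.2294, 0.9733, -0.0008], 'wrist_force': [0.119, 0.1922, -0.0302], 'torque': [0.0181, 0.0047, -0.0297], 'opening': 1.0046}
top [[387.0, 0.0, 316.9], [0.0, 387.0, 200.6], [0.0, 0.0, 1.0]] [0.3148 0.027  1.0895] [ 0.7048  0.0538 -0.066  -0.7043] dict_keys(['image', 'mtx', 'xyz', 'orientation'])
side [[504.8, 0.0, 315.7], [0.0, 504.8, 199.2], [0.0, 0.0, 1.0]] [ 0.0081 -0.8628  1.184 ] [ 0.9057  0.3489 -0.093  -0.2223] dict_keys(['image', 'mtx', 'xyz', 'orientation'])
wrist [[305.4, 0.0, 322.3], [0.0, 305.4, 197.5], [0.0, 0.0, 1.0]] [0.1889 0.5486 0.3724] [ 0.8407 -0.1284 -0.0779  0.5203] dict_keys(['image', 'mtx', 'xyz', 'orientation'])
```

View pics/top0.png

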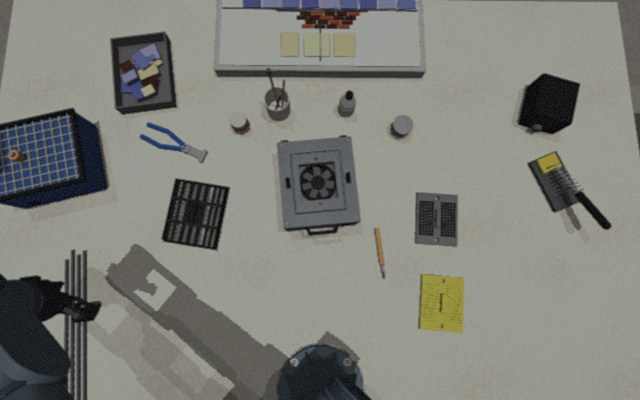

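View pics/side0.png

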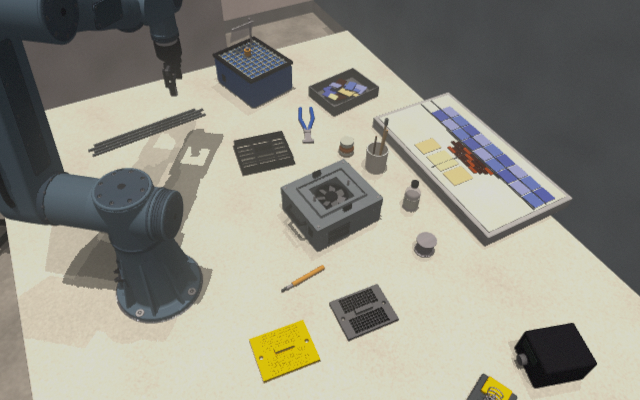

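View pics/wrist0.png

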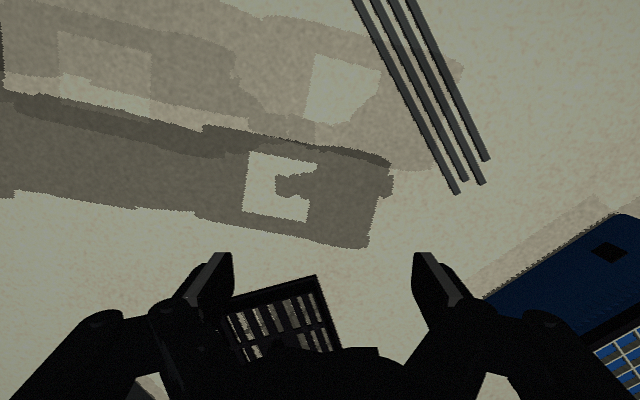

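```bash
cat > h.py <<'E'
import numpy as np, cv2
from scipy.spatial.transform import Rotation as R
from bench import ctrl, optics
def rot(q): return R.from_quat([q[1],q[2],q[3],q[0]])
class Cam:
    def __init__(s,n,save=None):
        c=optics.camera(n); s.im=c["image"][:,:,::-1].copy(); s.K=np.array(c["mtx"]); s.t=np.array(c["xyz"]); s.R=rot(c["orientation"]).as_matrix()
        if save: np.savez("pics/"+save+".npz",im=s.im,K=s.K,t=s.t,R=s.R); cv2.imwrite("pics/"+save+".png",s.im)
    def proj(s,P):
        p=(np.atleast_2d(P)-s.t)@s.R; x=p[:,0]/-p[:,2]; y=-p[:,1]/-p[:,2]
        return np.c_[s.K[0,0]*x+s.K[0,2], s.K[1,1]*y+s.K[1,2]]
    def back(s,uv,z):
        uv=np.atleast_2d(np.array(uv,float)); d=np.c_[(uv[:,0]-s.K[0,2])/s.K[0,0], -(uv[:,1]-s.K[1,2])/s.K[1,1], -np.ones(len(uv))]@s.R.T
        return s.t+d*((z-s.t[2])/d[:,2])[:,None]
    def crop(s,u0,v0,u1,v1,k,name):
        cv2.imwrite("pics/"+name+".png",cv2.resize(s.im[v0:v1,u0:u1],None,fx=k,fy=k,interpolation=cv2.INTER_CUBIC))
class Load(Cam):
    def __init__(s,n):
        d=np.load("pics/"+n+".npz"); s.im,s.K,s.t,s.R=d["im"],d["K"],d["t"],d["R"]
def totool(dw,q=None):
    "world shift (m) -> tool axes mm"
    o=ctrl.get_obs(); return rot(o["eef_rot"]).inv().apply(dw)*1000
E
python3 - <<'E'
from h import *
c=Cam("top","top1");Cam("side","side1")
c.crop(270,125,370,245,5,"ext");c.crop(405,185,470,255,8,"fil");c.crop(155,170,240,260,6,"gri")
print(c.back([(436,219)],.012),c.back([(317,183)],.1),c.back([(196,213)],.03))
E
```

```text
[[ 0.4476028  -0.32736831  0.012     ]] [[0.53104666 0.00944935 0.1       ]] [[0.46101102 0.34083119 0.03      ]]
```

View pics/ext.png

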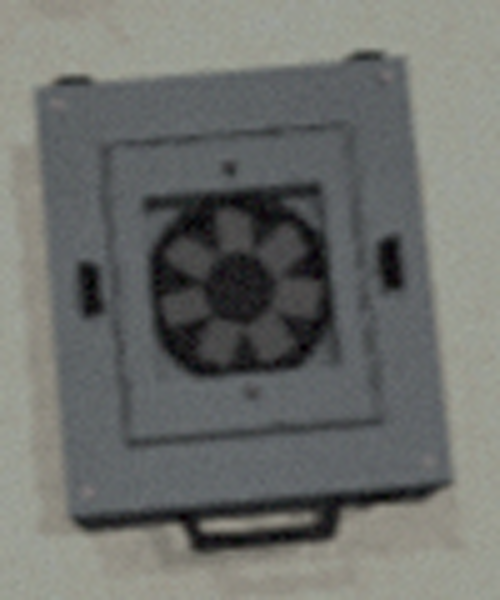

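View pics/fil.png

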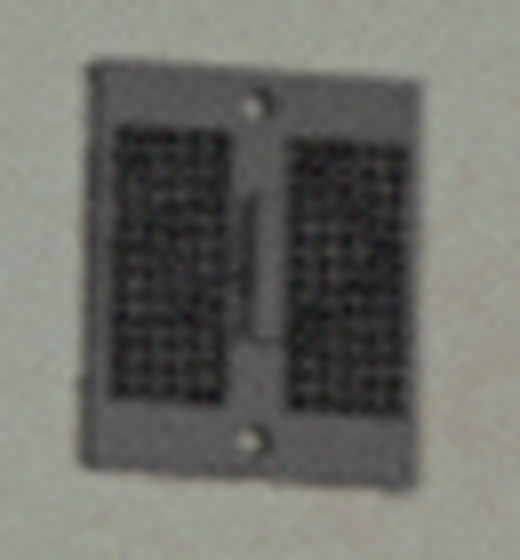

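View pics/gri.png

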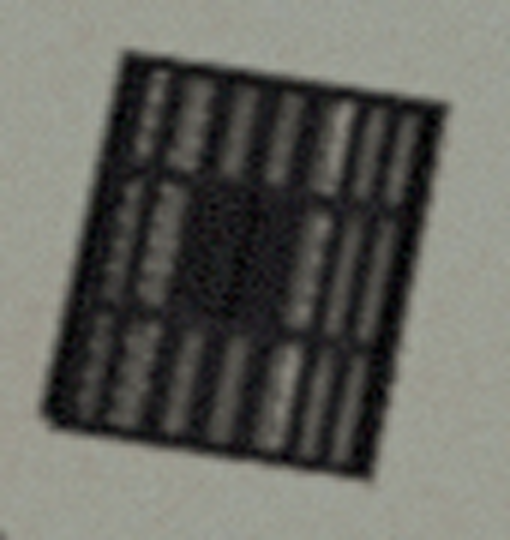

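```bash
python3 - <<'E'
from h import *
c=Load("top1")
def cor(pts,o,k,z): 
    P=c.back((np.array(pts)+.5)/k-.5+np.array(o),z); 
    n=len(P); 
    if n==4:
        print(P[:,:2].round(4).tolist(),"c",P.mean(0).round(4),"sides",[np.linalg.norm(P[i]-P[(i+1)%4]).round(4) for i in range(4)])
        d=(P[0]+P[1]-P[2]-P[3]); 
    else: print(P.mean(0).round(4),np.linalg.norm(P[0]-P[1])); d=P[0]-P[1]
    print("yaw deg",np.degrees(np.arctan2(d[1],d[0])))
cor([(38,87),(408,58),(452,485),(72,515)],(270,125),5,.1)
cor([(230,168),(251,393)],(270,125),5,.11)
cor([(257,103),(252,438)],(405,185),8,.012)
cor([(90,65),(420,80),(412,488),(82,465)],(405,185),8,.012)
cor([(123,52),(447,105),(372,478),(42,420)],(155,170),6,.005)
E
```

```text
[[0.6422, 0.1152], [0.6593, -0.0821], [0.4297, -0.1012], [0.414, 0.094]] c [0.5363 0.0065 0.1   ] sides [np.float64(0.1981), np.float64(0.2304), np.float64(0.1959), np.float64(0.2291)]
yaw deg 5.029142805886774
[0.5356 0.0079 0.11  ] 0.11981837811671674
yaw deg 5.15482573648749
[ 0.4499 -0.3286  0.012 ] 0.1190977820763058
yaw deg -3.890061772577797
[[0.5229, -0.2735], [0.5178, -0.3915], [0.3732, -0.3797], [0.3811, -0.2645]] c [ 0.4488 -0.3273  0.012 ] sides [np.float64(0.118), np.float64(0.1451), np.float64(0.1154), np.float64(0.1421)]
yaw deg -4.162511525548951
[[0.5644, 0.4128], [0.5391, 0.2583], [0.3632, 0.2862], [0.3898, 0.4394]] c [0.4641 0.3492 0.005 ] sides [np.float64(0.1565), np.float64(0.1781), np.float64(0.1555), np.float64(0.1766)]
yaw deg -8.844744154417725
```

```bash
cat >> h.py <<'E'
def plan(p,yawy,verbose=True):
    "shift/turn to reach world TCP p, tool down, tool y axis at world angle yawy deg (mod 180)"
    o=ctrl.get_obs(); r=rot(o["eef_rot"]); y=r.apply([0,1,0]); cur=np.degrees(np.arctan2(y[1],y[0]))
    d=(yawy-cur+90)%180-90; a=np.radians(cur+d)
    Y=np.array([np.cos(a),np.sin(a),0]); Z=np.array([0,0,-1.]); X=np.cross(Y,Z)
    rv=(r.inv()*R.from_matrix(np.c_[X,Y,Z])).as_rotvec()
    s=r.inv().apply(np.array(p)-o["eef_pos"])*1000
    print("t",round(o["time_s"],3),"shift",s.round(1),"rv",rv.round(4),"deg",round(d,1),"tilt",np.degrees(np.arccos(-r.apply([0,0,1])[2])).round(3),"opening",round(o["opening"],3),"F",np.round(o["wrist_force"],2),"tcp",np.round(o["eef_pos"],4))
    return s,rv
E
python3 - <<'E'
from h import *
plan([.449,-.328,.20],86); plan([.36,.1,.24],80)
E
```

```text
t 0.25 shift [-548.3 -667.8   31.3] rv [-8.00e-04 -3.00e-04 -3.93e-01] deg 22.5 tilt 0.047 opening 0.996 F [ 0.17 -0.66 -0.31] tcp [0.2566 0.5143 0.2309]
t 0.25 shift [-277.5 -324.6   -8.9] rv [-0.0008 -0.0003 -0.2883] deg 16.5 tilt 0.047 opening 0.996 F [ 0.17 -0.66 -0.31] tcp [0.2566 0.5143 0.2309]
```

Call:
step_arm:
  targets: "-39 -46 -10 0 0 -0.05; -78 -92 -10 0 0 -0.1; -117 -138 -10 0 0 -0.15; -156 -184 -10 0 0 -0.2; -196 -230 -10 0 0 -0.25; -235 -277 -10 0 0 -0.3; -274 -324 -10 0 0 -0.35; -313 -370 -10 0 0 -0.393"
  grip: 50

```text
time_s: 1.25
eef_pos: [0.3717, 0.0418, 0.2417]
eef_rot: [0.001, 0.034, 0.999, -0.0]
wrist_force: [0.8, 0.4, -0.5]
opening: 0.497
```

```bash
python3 - <<'E'
from h import *
plan([.449,-.328,.20],86)
E
```

```text
t 1.25 shift [-102.3 -363.7   41.8] rv [-0.0001  0.0015  0.0015] deg -0.1 tilt 0.089 opening 0.497 F [ 0.8   0.35 -0.48] tcp [0.3717 0.0418 0.2417]
```

Call:
step_arm:
  targets: "-15 -55 5 0 0 0; -30 -110 10 0 0 0; -45 -165 20 0 0 0; -60 -220 30 0 0 0; -75 -275 40 0 0 0; -90 -325 42 0 0 0; -100 -357 42 0 0 0; -100 -357 42 0 0 0"

```text
time_s: 2.25
eef_pos: [0.4463, -0.3216, 0.1989]
eef_rot: [-0.0, 0.036, 0.999, -0.0]
wrist_force: [-0.1, 1.2, -0.5]
opening: 0.501
```

```bash
python3 - <<'E'
from h import *
plan([.449,-.328,.20],86)
c=Cam("wrist","w1")
print(c.t,c.R.round(3))
E
```

```text
t 2.25 shift [-3.1 -6.2 -1.1] rv [-0.0001 -0.0002 -0.0026] deg 0.1 tilt 0.012 opening 0.501 F [-0.15  1.24 -0.45] tcp [ 0.4463 -0.3216  0.1989]
[ 0.37095796 -0.31574335  0.34078377] [[ 0.072 -0.953 -0.296]
 [ 0.997  0.069  0.022]
 [-0.001 -0.297  0.955]]
```

View pics/w1.png

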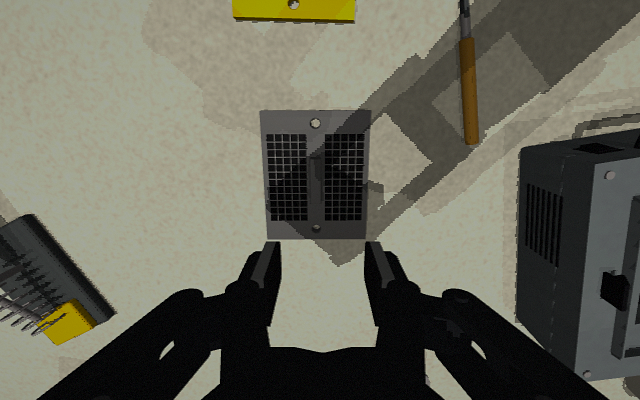

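```bash
python3 - <<'E'
from h import *
c=Load("w1")
c.crop(250,100,390,250,4,"w1c")
P=c.back([(316,228),(315.3,123)],.012);d=P[0]-P[1];print(P,P.mean(0),np.linalg.norm(d),np.degrees(np.arctan2(d[1],d[0])))
P=c.back([(261,110),(371,111),(366,239),(268,239)],.012);print(P.mean(0),P)
E
```

```text
[[ 0.50933395 -0.3334432   0.012     ]
 [ 0.39074909 -0.32485621  0.012     ]] [ 0.45004152 -0.3291497   0.012     ] 0.11889535331374326 -4.141682124429238
[ 0.45080332 -0.3282483   0.012     ] [[ 0.37362942 -0.37989045  0.012     ]
 [ 0.38285399 -0.26635065  0.012     ]
 [ 0.52750609 -0.27585682  0.012     ]
 [ 0.51922377 -0.3908953   0.012     ]]
```

View pics/w1c.png

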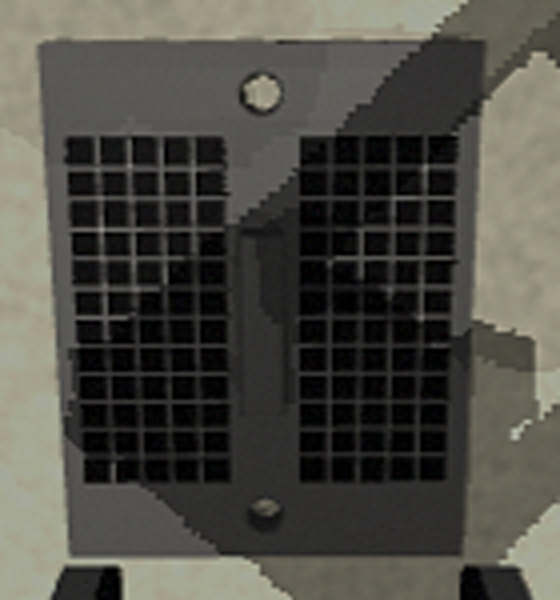

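```bash
python3 - <<'E'
from h import *
plan([.450,-.329,.015],85.9)
E
```

```text
t 2.3 shift [ -4.6  -9.  183.8] rv [ 0.0009 -0.0007  0.0002] deg -0.0 tilt 0.067 opening 0.503 F [-0.44  1.45  0.6 ] tcp [ 0.4461 -0.3199  0.1988]
```

Call:
step_arm:
  targets: "-5 -9 40 0 0 0; -5 -9 80 0 0 0; -5 -9 120 0 0 0; -5 -9 140 0 0 0; -5 -9 140 0 0 0"
  grip: 40

```text
time_s: 2.92
eef_pos: [0.4497, -0.3263, 0.0578]
eef_rot: [-0.001, 0.034, 0.999, 0.002]
wrist_force: [-0.6, 0.6, 0.3]
opening: 0.401
```

```bash
python3 - <<'E'
from h import *
plan([.450,-.329,.015],85.9);Cam("wrist","w2")
E
```

```text
t 2.925 shift [-0.6 -2.8 42.7] rv [ 0.0031 -0.003   0.0028] deg -0.2 tilt 0.249 opening 0.401 F [-0.56  0.62  0.28] tcp [ 0.4497 -0.3263  0.0578]
```

View pics/w2.png

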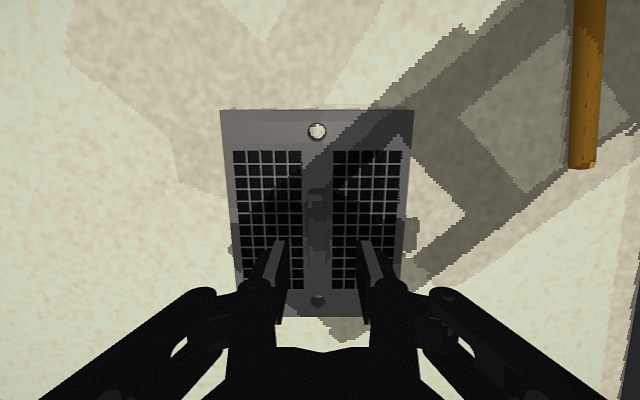

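Call:
step_arm:
  targets: "-1 -2 20 0 0 0; -1 -2 36 0 0 0; -1 -2 43 0 0 0; -1 -2 43 0 0 0"

```text
time_s: 3.48
eef_pos: [0.4512, -0.3303, 0.0154]
eef_rot: [-0.001, 0.035, 0.999, 0.001]
wrist_force: [0.5, -0.2, -0.3]
opening: 0.399
```

Call:
step_arm:
  targets: "0 0 0 0 0 0; 0 0 0 0 0 0; 0 0 0 0 0 0; 0 0 0 0 0 0"
  grip: 0

```text
time_s: 3.98
eef_pos: [0.452, -0.3312, 0.0169]
eef_rot: [0.0, 0.035, 0.999, -0.0]
wrist_force: [0.6, 0.4, 5.1]
opening: 0.117
```

```bash
python3 - <<'E'
from h import *
plan([.450,-.329,.1],85.9);Cam("wrist","w3")
E
```

```text
t 3.975 shift [  2.1   2.  -83.1] rv [-0.0009  0.0008  0.0017] deg -0.1 tilt 0.069 opening 0.117 F [0.61 0.43 5.08] tcp [ 0.452  -0.3312  0.0169]
```

View pics/w3.png

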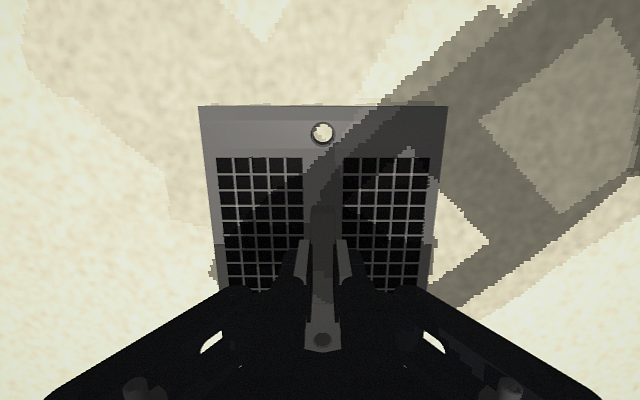

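Call:
step_arm:
  targets: "0 0 -8 0 0 0; 0 0 -30 0 0 0; 0 0 -70 0 0 0; 0 0 -110 0 0 0; 0 0 -150 0 0 0; 0 0 -170 0 0 0; 0 0 -170 0 0 0"

```text
time_s: 4.9
eef_pos: [0.4523, -0.3314, 0.188]
eef_rot: [0.001, 0.035, 0.999, -0.001]
wrist_force: [-1.0, 0.4, -3.2]
opening: 0.12
```

```bash
python3 - <<'E'
from h import *
plan([.450,-.329,.2],85.9);Cam("wrist","w4");Cam("side","s4")
o=ctrl.get_obs();print(o["torque"])
E
```

```text
t 4.9 shift [  2.4   2.2 -12. ] rv [-0.0023  0.0025  0.0019] deg -0.1 tilt 0.194 opening 0.12 F [-1.05  0.37 -3.2 ] tcp [ 0.4523 -0.3314  0.188 ]
[-0.00455045 -0.01407386 -0.0272047 ]
```

View pics/w4.png

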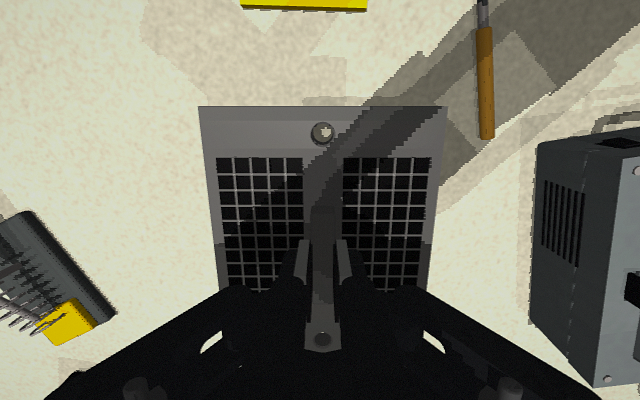

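View pics/s4.png

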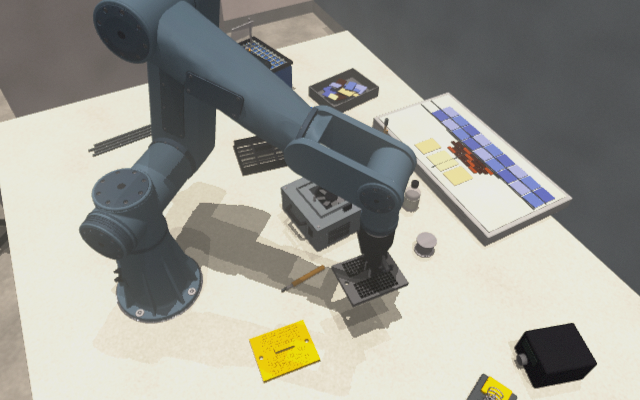

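```bash
python3 - <<'E'
from h import *
plan([.53,-.2,.28],95.1)
E
```

```text
t 5.0 shift [-69.5 135.5 -94.7] rv [ 0.0013 -0.0011 -0.1588] deg 9.1 tilt 0.097 opening 0.118 F [-0.65 -0.27 -2.66] tcp [ 0.4511 -0.3302  0.1852]
```

Call:
step_arm:
  targets: "-14 20 -20 0 0 -0.03; -28 50 -45 0 0 -0.07; -42 80 -68 0 0 -0.11; -56 110 -88 0 0 -0.14; -69 135 -95 0 0 -0.159; -69 135 -95 0 0 -0.159; -69 135 -95 0 0 -0.159"

```text
time_s: 5.88
eef_pos: [0.5291, -0.2009, 0.2794]
eef_rot: [-0.001, -0.045, 0.999, 0.001]
wrist_force: [-0.5, -0.1, -1.7]
opening: 0.118
```

```bash
python3 - <<'E'
from h import *
plan([.53,-.2,.28],95.1);c=Cam("wrist","w5");c.crop(440,30,640,330,2,"w5c");Cam("top","t5")
E
```

```text
t 5.875 shift [-1.   0.8 -0.6] rv [ 0.0015 -0.0027  0.0001] deg -0.0 tilt 0.178 opening 0.118 F [-0.5  -0.11 -1.7 ] tcp [ 0.5291 -0.2009  0.2794]
```

View pics/w5.png

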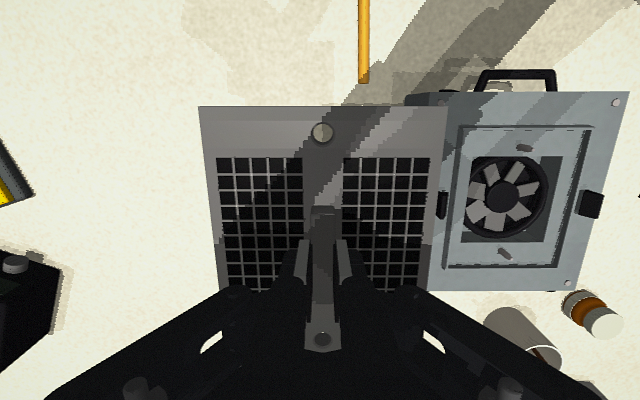

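View pics/w5c.png

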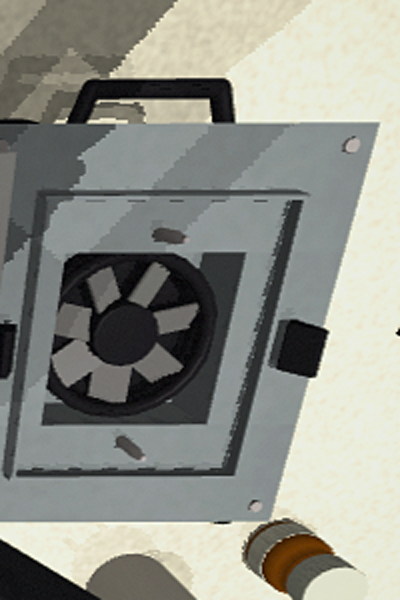

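```bash
python3 - <<'E'
from h import *
c=Load("w5");a=cv2.resize(c.im[135:160,505:545],None,fx=14,fy=14,interpolation=cv2.INTER_CUBIC);b=cv2.resize(c.im[240:265,485:525],None,fx=14,fy=14,interpolation=cv2.INTER_CUBIC)
cv2.imwrite("pics/pins.png",np.vstack([a,b])[:600])
cv2.imwrite("pics/pins.png",cv2.resize(np.vstack([a,b]),None,fx=.85,fy=.85))
E
```

```text
(no output)
```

View pics/pins.png

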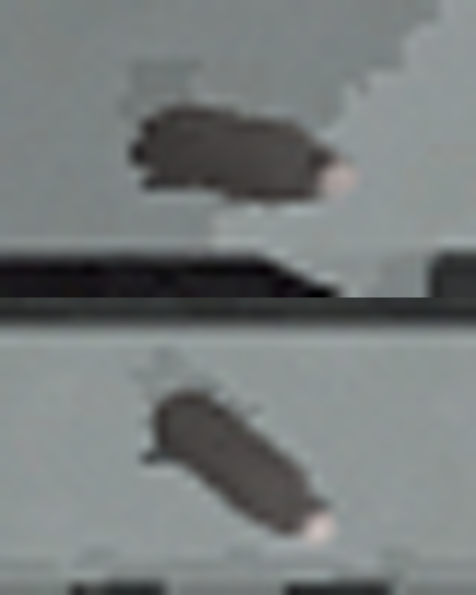

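```bash
python3 - <<'E'
from h import *
c=Load("w5")
P=c.back([(511.2,258.7),(533.0,149.5)],.122);d=P[0]-P[1];print(P,P.mean(0),np.linalg.norm(d),np.degrees(np.arctan2(d[1],d[0])))
print(c.back([(517.9,147),(499.2,248.5)],.1))
cv2.imwrite("pics/hand.png",cv2.resize(c.im[95:300,190:455],None,fx=3,fy=2.9,interpolation=cv2.INTER_CUBIC))
o=ctrl.get_obs();np.savez("w5o.npz",**o)
E
```

```text
[[0.59736753 0.01296669 0.122     ]
 [0.47864784 0.00200664 0.122     ]] [0.53800769 0.00748667 0.122     ] 0.11922452716489128 5.2745225478453674
[[0.47929695 0.00085765 0.1       ]
 [0.5961777  0.0117002  0.1       ]]
```

View pics/hand.png

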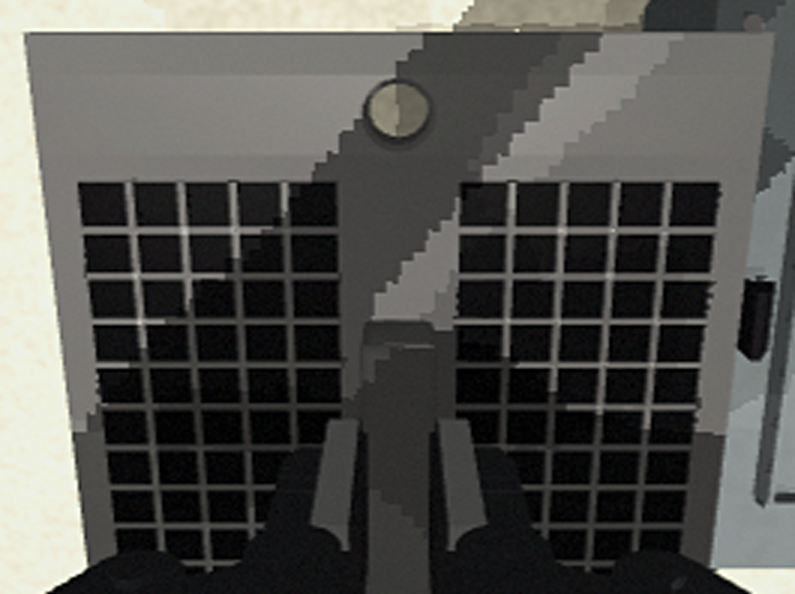

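```bash
python3 - <<'E'
from h import *
from scipy.optimize import least_squares
c=Load("w5");o=np.load("w5o.npz");rt=rot(o["eef_rot"]);tp=o["eef_pos"]
def pts(p):
    M=R.from_euler("zyx",[p[3],p[4],p[5]]).as_matrix(); f=lambda q: np.array(q)@M.T+p[:3]
    return f
def res(p):
    f=pts(p);r=[]
    r+=list((c.proj(f([[-.06,0,.012],[-.073,-.058,.012],[-.073,.058,.012]]))-[[322.6,132.6],[198.3,106.7],[447.7,106.7]]).ravel())
    for y,(u,v) in ((-.058,(219.3,288.1)),(.058,(427.3,288.1))):
        a,b=c.proj(f([[-.073,y,.012],[.05,y,.012]])); n=np.array([-(b-a)[1],(b-a)[0]]);n/=np.linalg.norm(n); r.append(n@(np.array([u,v])-a))
    r+=list(np.array(p[4:])/.01)
    return r
s=least_squares(res,[*(tp+[0,0,-.017]),.0916,0,0],x_scale=[.01]*3+[.05]*3)
p=s.x;print(p.round(4),np.degrees(p[3:]).round(2),np.round(s.fun,2),"tcp",tp.round(4),"off",(p[:3]-tp).round(4))
E
```

```text
[ 0.5279 -0.2004  0.2613  0.0907 -0.0017  0.0018] [ 5.2 -0.1  0.1] [ 0.34  1.7   0.03 -0.61 -0.07 -1.01 -0.01 -0.35 -0.17  0.18] tcp [ 0.5291 -0.2014  0.2799] off [-0.0012  0.001  -0.0186]
```

```bash
python3 - <<'E'
from h import *
plan([.5387,.0065,.165],95.2)
E
```

```text
t 5.975 shift [-28.1 206.2 115.1] rv [ 0.0012 -0.002  -0.0027] deg 0.2 tilt 0.135 opening 0.112 F [-0.64 -0.09 -1.98] tcp [ 0.5291 -0.2014  0.2799]
```

Call:
step_arm:
  targets: "-4 30 0 0 0 0; -8 70 10 0 0 0; -12 115 30 0 0 0; -18 155 60 0 0 0; -24 190 90 0 0 0; -28 205 115 0 0 -0.003; -28 205 115 0 0 -0.003; -28 205 115 0 0 -0.003"

```text
time_s: 6.98
eef_pos: [0.54, 0.0045, 0.1671]
eef_rot: [0.0, -0.046, 0.999, -0.0]
wrist_force: [0.7, -0.2, -1.7]
opening: 0.117
```

```bash
python3 - <<'E'
from h import *
plan([.5387,.0065,.165],95.2);c=Cam("wrist","w6");c.crop(180,80,470,300,2,"w6c");c.crop(295,105,350,160,10,"w6h")
E
```

```text
t 6.975 shift [1.1 2.1 2.1] rv [-0.0007  0.0008  0.0004] deg -0.0 tilt 0.059 opening 0.117 F [ 0.67 -0.15 -1.67] tcp [0.54   0.0045 0.1671]
```

View pics/w6c.png

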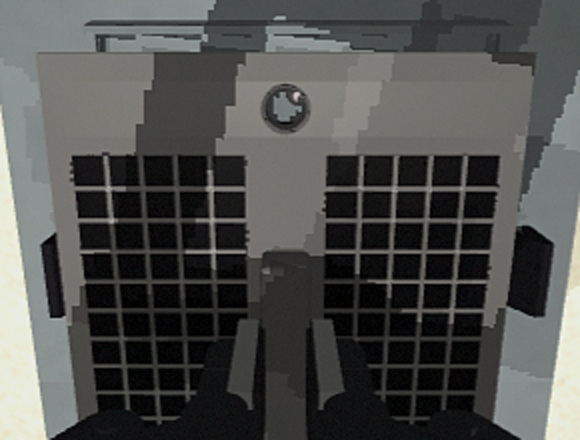

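View pics/w6h.png

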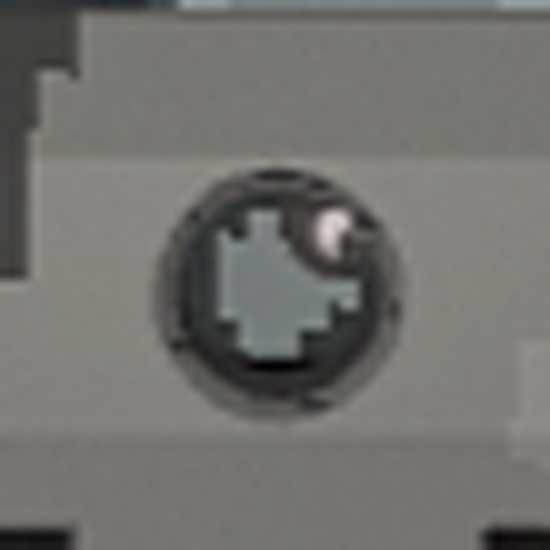

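```bash
python3 - <<'E'
from h import *
c=Load("w6")
tz=.1671
a=c.back([(327.8,127.7)],.122);
for dz in (-.0186,-.017):
    b=c.back([(322.5,134.0)],tz+dz+.012); print(a,b,(a-b)*1000)
P=c.back([(180+87/2,80+24/2),(180+512/2,80+24/2)],.11);print(P)
E
```

```text
[[0.47877394 0.00233404 0.122     ]] [[ 0.47901893 -0.00079573  0.1605    ]] [[ -0.24499211   3.12977172 -38.5       ]]
[[0.47877394 0.00233404 0.122     ]] [[ 0.47886362 -0.00080862  0.1621    ]] [[ -0.08968651   3.14265827 -40.1       ]]
[[ 0.46413427 -0.06345597  0.11      ]
 [ 0.45222381  0.06686216  0.11      ]]
```

```bash
python3 - <<'E'
from h import *
plan([.5396,.0076,.142],95.2)
E
```

```text
t 7.025 shift [ 0.6  3.3 25.6] rv [-0.001   0.0019  0.0001] deg -0.0 tilt 0.121 opening 0.115 F [ 0.06 -0.97 -1.74] tcp [0.5404 0.0044 0.1676]
```

Call:
step_arm:
  targets: "0.5 3 8 0 0 0; 0.5 3 18 0 0 0; 0.5 3 24 0 0 0; 0.5 3 24 0 0 0; 0.5 3 24 0 0 0"

```text
time_s: 7.65
eef_pos: [0.5389, 0.0087, 0.1424]
eef_rot: [0.0, -0.046, 0.999, -0.0]
wrist_force: [-0.9, -0.7, -1.4]
opening: 0.116
```

```bash
python3 - <<'E'
from h import *
plan([.5396,.0076,.142],95.2);c=Cam("wrist","w7");c.crop(295,105,350,160,10,"w7h");c.crop(180,80,470,300,2,"w7c");plan([.5396,.0076,.142],95.2)
E
```

```text
t 7.65 shift [-0.6 -1.1  0.4] rv [-0.      0.0002  0.0015] deg -0.1 tilt 0.011 opening 0.116 F [-0.86 -0.69 -1.43] tcp [0.5389 0.0087 0.1424]
t 7.7 shift [-0.5 -1.1  0.5] rv [-0.0002  0.0005  0.0015] deg -0.1 tilt 0.028 opening 0.118 F [ 0.91 -0.02 -1.55] tcp [0.539  0.0087 0.1425]
```

View pics/w7h.png

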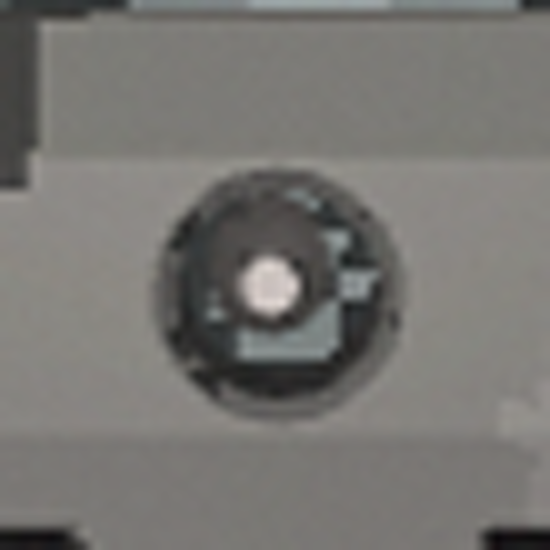

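View pics/w7c.png

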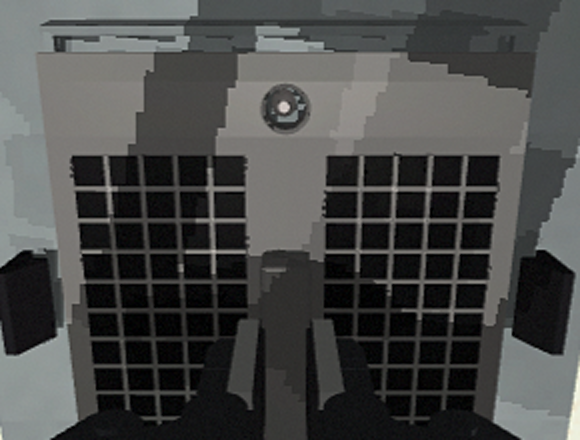

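```bash
python3 - <<'E'
from h import *
c=Load("w7")
tz=.1424
a=c.back([(295+26.6,105+28.0)],.122);b=c.back([(322.6,134.0)],tz-.0178+.012); print(a,b,(a-b)*1000)
E
```

```text
[[0.47875583 0.002879   0.122     ]] [[0.4778128  0.00331413 0.1366    ]] [[  0.9430353   -0.43512964 -14.6       ]]
```

Call:
step_arm:
  targets: "-0.8 -0.7 2 0 0 0; -0.8 -0.7 4 0 0 0; -0.8 -0.7 7 0 0 0; -0.8 -0.7 10 0 0 0; -0.8 -0.7 12 0 0 0"

```text
time_s: 8.32
eef_pos: [0.5395, 0.0081, 0.1299]
eef_rot: [-0.0, -0.046, 0.999, 0.0]
wrist_force: [-0.3, 0.2, -2.2]
opening: 0.114
```

```bash
python3 - <<'E'
from h import *
plan([.5396,.0076,.118],95.2);c=Cam("wrist","w8");c.crop(295,105,350,160,10,"w8h")
E
```

```text
t 8.325 shift [-0.1 -0.5 11.9] rv [ 0.0002 -0.0004  0.0014] deg -0.1 tilt 0.025 opening 0.114 F [-0.29  0.23 -2.19] tcp [0.5395 0.0081 0.1299]
```

View pics/w8h.png

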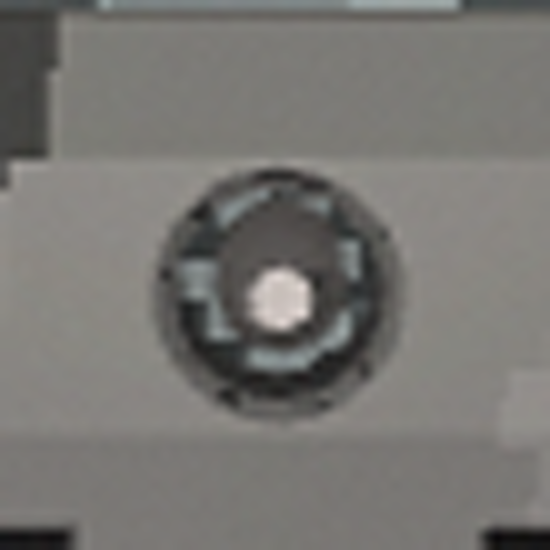

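Call:
step_arm:
  targets: "0 0 3 0 0 0; 0 0 6 0 0 0; 0 0 9 0 0 0; 0 0 11 0 0 0; 0 0 12 0 0 0; 0 0 12.5 0 0 0; 0 0 12.5 0 0 0"

```text
time_s: 9.25
eef_pos: [0.5396, 0.0081, 0.1178]
eef_rot: [0.0, -0.046, 0.999, -0.0]
wrist_force: [-0.3, -0.2, -1.6]
opening: 0.119
```

```bash
python3 - <<'E'
from h import *
plan([.5396,.0076,.118],95.2);c=Cam("wrist","w9");c.crop(180,80,470,300,2,"w9c")
E
```

```text
t 9.25 shift [ 0.1 -0.5 -0.2] rv [-0.      0.      0.0015] deg -0.1 tilt 0.002 opening 0.119 F [-0.27 -0.16 -1.56] tcp [0.5396 0.0081 0.1178]
```

View pics/w9c.png

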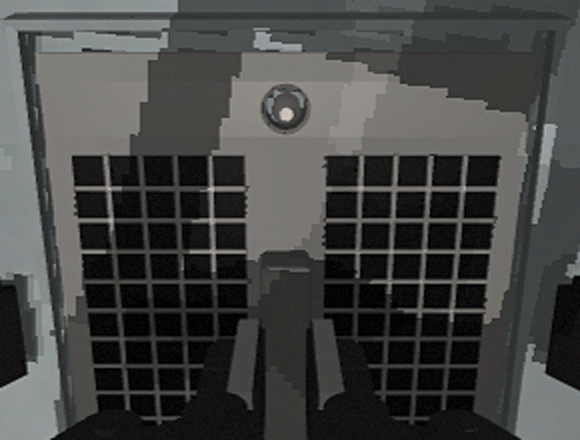

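Call:
step_arm:
  targets: "0 0 0.7 0 0 0; 0 0 1.4 0 0 0; 0 0 1.4 0 0 0"

```text
time_s: 9.68
eef_pos: [0.5397, 0.0081, 0.1169]
eef_rot: [0.0, -0.046, 0.999, -0.0]
wrist_force: [-2.7, 0.6, 4.8]
opening: 0.114
```

Call:
step_arm:
  targets: "0 0 -0.5 0 0 0; 0 0 -0.5 0 0 0; 0 0 -0.5 0 0 0; 0 0 -0.5 0 0 0"
  grip: 40

```text
time_s: 10.18
eef_pos: [0.5397, 0.0081, 0.1168]
eef_rot: [0.0, -0.046, 0.999, 0.0]
wrist_force: [0.7, -0.2, -0.2]
opening: 0.401
```

Call:
step_arm:
  targets: "0 0 -25 0 0 0; 0 0 -60 0 0 0; 0 0 -110 0 0 0; 0 0 -160 0 0 0; 0 0 -160 0 0 0"

```text
time_s: 10.8
eef_pos: [0.5422, 0.0076, 0.282]
eef_rot: [0.005, -0.046, 0.999, -0.001]
wrist_force: [0.5, 0.2, 0.1]
opening: 0.399
```

```bash
python3 - <<'E'
from h import *
plan([.464,.349,.25],81);c=Cam("wrist","w10");c=Cam("top","t10")
E
```

```text
t 10.8 shift [ 46.7 347.2  30.7] rv [-0.0016  0.0094  0.2494] deg -14.3 tilt 0.543 opening 0.399 F [0.46 0.23 0.11] tcp [0.5422 0.0076 0.282 ]
```

View pics/w10.png

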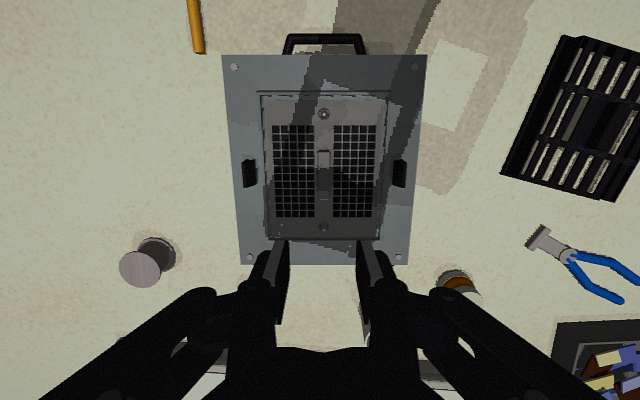

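Call:
step_arm:
  targets: "7 45 0 0 0 0.03; 14 100 5 0 0 0.07; 21 155 10 0 0 0.12; 28 210 15 0 0 0.16; 35 265 20 0 0 0.2; 42 315 25 0 0 0.25; 47 347 30 0 0 0.25; 47 347 30 0 0 0.25"
  grip: 45

```text
time_s: 11.9
eef_pos: [0.4586, 0.3506, 0.244]
eef_rot: [-0.002, 0.077, 0.997, -0.001]
wrist_force: [0.0, -0.4, 0.3]
opening: 0.452
```

```bash
python3 - <<'E'
from h import *
plan([.464,.349,.25],81);c=Cam("wrist","w11")
E
```

```text
t 11.9 shift [-5.5 -0.7 -6.1] rv [-0.0025 -0.0042  0.0028] deg -0.2 tilt 0.281 opening 0.452 F [ 0.04 -0.39  0.25] tcp [0.4586 0.3506 0.244 ]
```

View pics/w11.png

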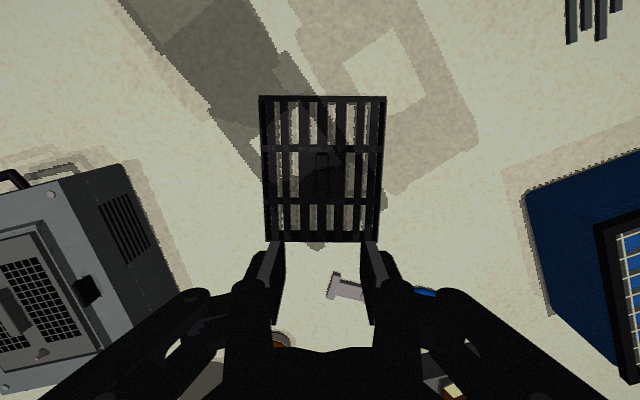

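```bash
python3 - <<'E'
from h import *
c=Load("w11");im=c.im.astype(float)*2.5;c.im=np.clip(im,0,255).astype(np.uint8)
c.crop(245,80,400,255,3,"w11c")
E
```

```text
(no output)
```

View pics/w11c.png

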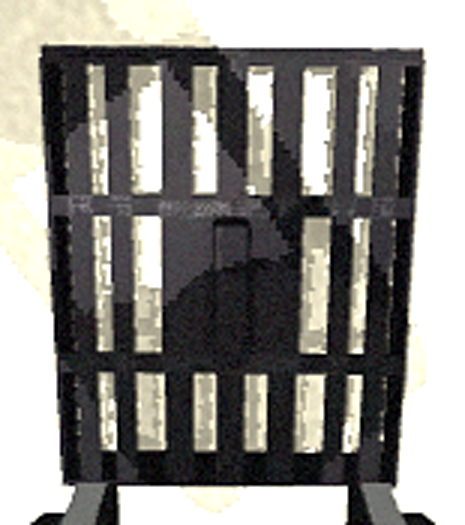

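```bash
python3 - <<'E'
from h import *
c=Load("w11")
n=c.back([(258.7,95.2),(386.4,95.7)],.0055);print("near flange",n,n.mean(0),np.linalg.norm(n[0]-n[1]),np.degrees(np.arctan2(*(n[1]-n[0])[1::-1]))-90)
f=c.back([(266.8,241.5),(377.7,241.5)],.032);print("far deck",f,f.mean(0),np.linalg.norm(f[0]-f[1]),np.degrees(np.arctan2(*(f[1]-f[0])[1::-1]))-90)
r=c.back([(317,153.7),(328.8,153.7)],.05);print("rib",r,r.mean(0),np.linalg.norm(r[0]-r[1]))
d=f.mean(0)-n.mean(0);a=np.arctan2(d[1],d[0]);print("axis yaw",np.degrees(a),np.linalg.norm(d[:2]))
u=np.array([np.cos(a),np.sin(a),0]);print(n.mean(0)+.091*u,r.mean(0)+.028*u)
E
```

```text
near flange [[0.36304682 0.28866677 0.0055    ]
 [0.38681099 0.4377812  0.0055    ]] [0.37492891 0.36322398 0.0055    ] 0.15099618843746151 -9.055004249220161
far deck [[0.5385679  0.26630611 0.032     ]
 [0.55995091 0.4053728  0.032     ]] [0.54925941 0.33583945 0.032     ] 0.1407010192952108 -8.741385637899882
rib [[0.43533865 0.34781344 0.05      ]
 [0.43733034 0.36067105 0.05      ]] [0.43633449 0.35424225 0.05      ] 0.013010965838612089
axis yaw -8.927297655112982 0.17646822733167256
[0.46482654 0.34910251 0.0055    ] [0.4639953  0.34989718 0.05      ]
```

```bash
python3 - <<'E'
from h import *
plan([.4645,.3495,.037],81.05)
E
```

```text
t 11.95 shift [ -5.6   1.4 207.5] rv [-0.0026 -0.0032  0.0006] deg -0.0 tilt 0.236 opening 0.452 F [ 0.1  -0.05  0.64] tcp [0.4595 0.3494 0.2445]
```

Call:
step_arm:
  targets: "-4 0 40 0 0 0; -4 0 90 0 0 0; -4 0 135 0 0 0; -4 0 160 0 0 0; -4 0 160 0 0 0; -4 0 160 0 0 0"

```text
time_s: 12.7
eef_pos: [0.4658, 0.3482, 0.0879]
eef_rot: [0.001, 0.079, 0.997, 0.0]
wrist_force: [-0.8, 0.4, -0.4]
opening: 0.448
```

```bash
python3 - <<'E'
from h import *
plan([.4645,.3495,.037],81.05);c=Cam("wrist","w12");c.im=np.clip(c.im*2.,0,255).astype(np.uint8);c.crop(200,80,460,340,2,"w12c")
E
```

```text
t 12.7 shift [ 1.6  1.  50.9] rv [ 0.0006  0.0011 -0.0026] deg 0.1 tilt 0.072 opening 0.448 F [-0.76  0.43 -0.43] tcp [0.4658 0.3482 0.0879]
```

View pics/w12c.png

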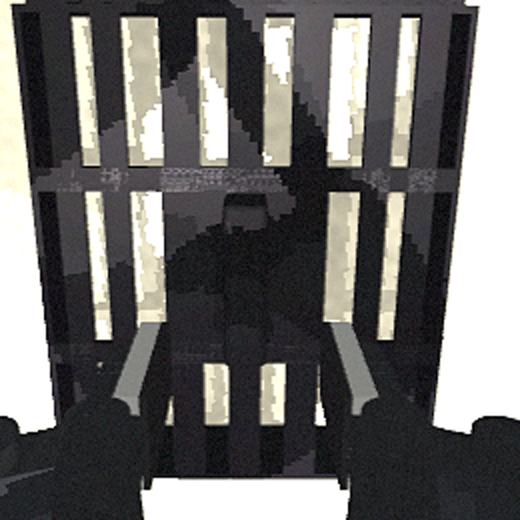

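Fingers straddle the rib (rib at crop x 225–268, fingers at 150 and 340). Descend and grip.

Call:
step_arm:
  targets: "1 0.7 18 0 0 0; 1 0.7 36 0 0 0; 1 0.7 46 0 0 0; 1 0.7 50 0 0 0; 1 0.7 50 0 0 0"

```text
time_s: 13.38
eef_pos: [0.4638, 0.3495, 0.0365]
eef_rot: [-0.0, 0.079, 0.997, -0.0]
wrist_force: [-0.5, -0.0, -0.0]
opening: 0.45
```

Call:
step_arm:
  targets: "0 0 0 0 0 0; 0 0 0 0 0 0; 0 0 0 0 0 0; 0 0 0 0 0 0"
  grip: 0

```text
time_s: 13.88
eef_pos: [0.4645, 0.3498, 0.0377]
eef_rot: [0.001, 0.079, 0.997, 0.0]
wrist_force: [-0.4, 0.2, 5.4]
opening: 0.149
```

Call:
step_arm:
  targets: "0 0 -10 0 0 0; 0 0 -40 0 0 0; 0 0 -90 0 0 0; 0 0 -140 0 0 0; 0 0 -190 0 0 0; 0 0 -210 0 0 0; 0 0 -210 0 0 0"

```text
time_s: 14.75
eef_pos: [0.4646, 0.3499, 0.2489]
eef_rot: [0.002, 0.079, 0.997, 0.001]
wrist_force: [-0.0, 0.1, -2.1]
opening: 0.142
```

```bash
python3 - <<'E'
from h import *
plan([.5385,.0075,.235],95.2);c=Cam("wrist","w13");c.im=np.clip(c.im*2.,0,255).astype(np.uint8);c.crop(160,40,490,310,2,"w13c")
E
```

```text
t 14.75 shift [-126.7 -326.5   13.6] rv [ 0.0017  0.0033 -0.2484] deg 14.2 tilt 0.209 opening 0.142 F [-0.03  0.12 -2.06] tcp [0.4646 0.3499 0.2489]
```

View pics/w13c.png

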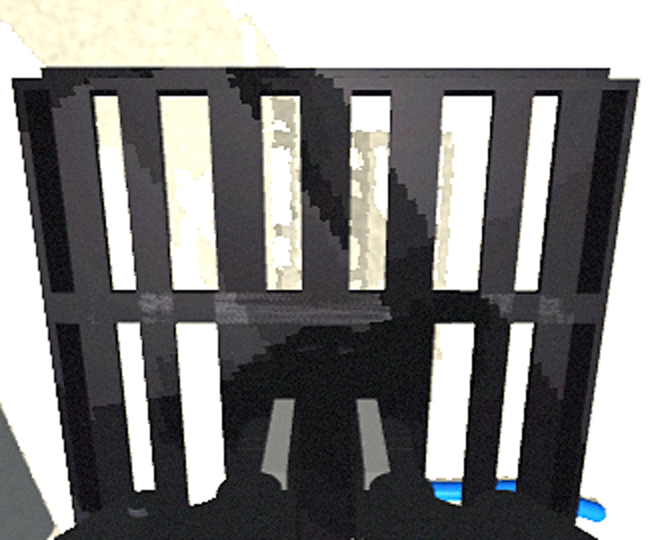

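```bash
python3 - <<'E'
from h import *
c=Load("w13");T=np.array([.4646,.3499,.2489]);r=R.from_quat([.079,.997,.001,.002])
g=T[2]-.0377
ax=r.apply([-1,0,0]);print("tool -x",ax)
for uv,z,hx in (([(160+42/2,40+68/2),(160+610/2,40+68/2)],.0055,.091),([(160+13/2,40+80/2),(160+638/2,40+80/2)],.032,None)):
    P=c.back(uv,g+z);d=P[1]-P[0];a=np.arctan2(d[1],d[0])-np.pi/2;u=np.array([np.cos(a),np.sin(a),0])
    o=r.inv().apply(P.mean(0)-T)*1000
    print(np.linalg.norm(d),np.degrees(a),"mid in tool mm",o.round(2), "centre" , (P.mean(0)+(hx or .086)*u).round(4))
E
```

```text
tool -x [ 0.98751318 -0.15748984  0.00382902]
0.15033427709357938 -9.030271538934267 mid in tool mm [90.06  0.53 31.86] centre [0.4658 0.3504 0.2167]
0.1409764996440516 -9.031301498228016 mid in tool mm [85.32  0.4   5.37] centre [0.4654 0.3502 0.2432]
```

Call:
step_arm:
  targets: "-15 -35 0 0 0 -0.03; -34 -85 0 0 0 -0.07; -53 -135 0 0 0 -0.11; -72 -185 0 0 0 -0.15; -91 -235 3 0 0 -0.19; -110 -283 8 0 0 -0.23; -124 -318 15 0 0 -0.248; -126 -327 18 0 0 -0.248"

```text
time_s: 15.8
eef_pos: [0.5359, 0.0048, 0.2261]
eef_rot: [-0.002, -0.044, 0.999, 0.0]
wrist_force: [-0.1, 0.1, -2.0]
opening: 0.146
```

Call:
step_arm:
  targets: "0 0 0 0 0 0; 0 0 0 0 0 0"

```text
time_s: 16.05
eef_pos: [0.5365, 0.008, 0.2284]
eef_rot: [-0.0, -0.046, 0.999, 0.0]
wrist_force: [0.2, 0.1, -2.2]
opening: 0.138
```

```bash
python3 - <<'E'
from h import *
plan([.5374,.0073,.175],95.2);c=Cam("wrist","w14");Cam("side","s14")
c=Load("t10");c.crop(260,110,380,250,4,"t10c")
E
```

```text
t 16.05 shift [-0.9 -0.8 53.4] rv [ 0.0008 -0.0009  0.0005] deg -0.0 tilt 0.068 opening 0.138 F [ 0.25  0.15 -2.18] tcp [0.5365 0.008  0.2284]
```

View pics/w14.png

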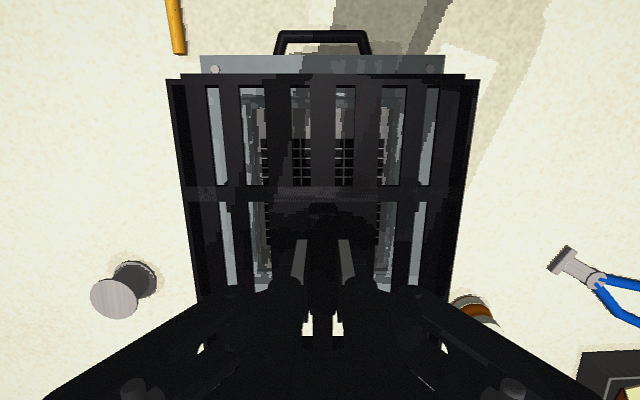

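View pics/s14.png

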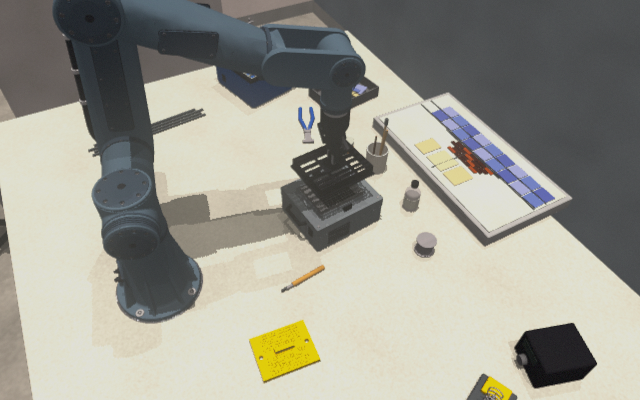

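```bash
python3 - <<'E'
from h import *
c=Load("w14")
P=c.back([(200.5,55.5),(446,55)],.1);m=P.mean(0);print(P,np.linalg.norm(P[0]-P[1]))
a=np.radians(5.2);u=np.array([np.cos(a),np.sin(a),0]);print("seat from front edge",m+.115*u)
S=c.back([(215,69),(433,69)],.1);print("screws",S,S.mean(0))
# grille flange near
g=.2284-.0377
Q=c.back([(181,74),(464.5,74)],g+.0055);print("grille",Q.mean(0)+.091*u,np.linalg.norm(Q[0]-Q[1]))
c=Load("w10")
for uv,z in (([(323.5,226.5),(323.5,114)],.112),): 
    H=c.back(uv,z);print("filter holes",H,H.mean(0),np.linalg.norm(H[0]-H[1]))
E
```

```text
[[ 0.43385067 -0.10032563  0.1       ]
 [ 0.41535778  0.09764428  0.1       ]] 0.19883176848051085
seat from front edge [0.53913093 0.00908207 0.1       ]
screws [[ 0.4429628  -0.08875279  0.1       ]
 [ 0.42667007  0.08924045  0.1       ]] [4.34816434e-01 2.43829711e-04 1.00000000e-01]
grille [0.53739815 0.00842882 0.1962    ] 0.15041576979837673
filter holes [[0.59842883 0.01371197 0.112     ]
 [0.47906943 0.00251211 0.112     ]] [0.53874913 0.00811204 0.112     ] 0.11988370915632432
```

Call:
step_arm:
  targets: "-1.3 -0.4 15 0 0 0; -1.3 -0.4 35 0 0 0; -1.3 -0.4 52 0 0 0; -1.3 -0.4 62 0 0 0; -1.3 -0.4 62 0 0 0; -1.3 -0.4 62 0 0 0"

```text
time_s: 16.9
eef_pos: [0.5388, 0.0064, 0.1675]
eef_rot: [0.001, -0.045, 0.999, -0.0]
wrist_force: [-0.2, -0.5, -2.2]
opening: 0.143
```

```bash
python3 - <<'E'
from h import *
plan([.5378,.0077,.15],95.2);c=Cam("wrist","w15");c.im=np.clip(c.im*1.8,0,255).astype(np.uint8);c.crop(130,30,520,310,2,"w15c")
E
```

```text
t 16.9 shift [ 0.9  1.4 17.5] rv [-0.0003  0.001  -0.0005] deg 0.0 tilt 0.062 opening 0.143 F [-0.25 -0.48 -2.22] tcp [0.5388 0.0064 0.1675]
```

View pics/w15c.png

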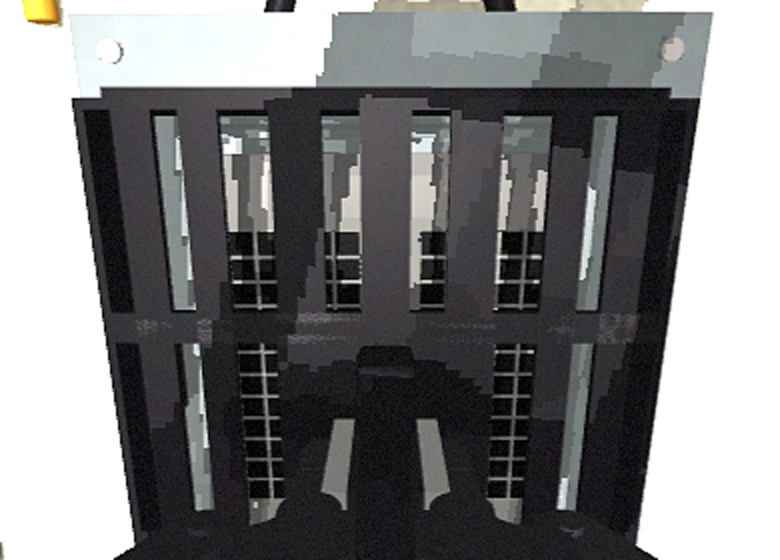

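Call:
step_arm:
  targets: "0.9 1.5 2 0 0 0; 0.9 1.5 5 0 0 0; 0.9 1.5 8 0 0 0; 0.9 1.5 8 0 0 0; 0.9 1.5 8 0 0 0"

```text
time_s: 17.58
eef_pos: [0.5373, 0.0079, 0.1589]
eef_rot: [-0.0, -0.045, 0.999, -0.0]
wrist_force: [0.7, 0.3, -2.2]
opening: 0.143
```

```bash
python3 - <<'E'
from h import *
plan([.5378,.0077,.15],95.2)
c=Cam("wrist","w16");c.im=np.clip(c.im*1.8,0,255).astype(np.uint8);c.crop(130,30,520,310,2,"w16c")
c=Cam("side","s16");c.crop(270,140,400,250,5,"s16c")
E
```

```text
t 17.575 shift [-0.5 -0.2  8.9] rv [-0.     -0.0001 -0.0006] deg 0.0 tilt 0.003 opening 0.143 F [ 0.71  0.35 -2.22] tcp [0.5373 0.0079 0.1589]
```

View pics/w16c.png

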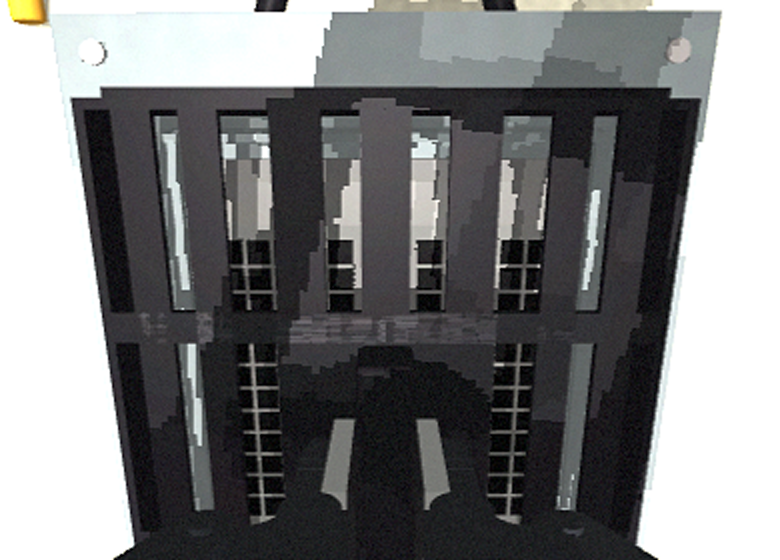

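View pics/s16c.png

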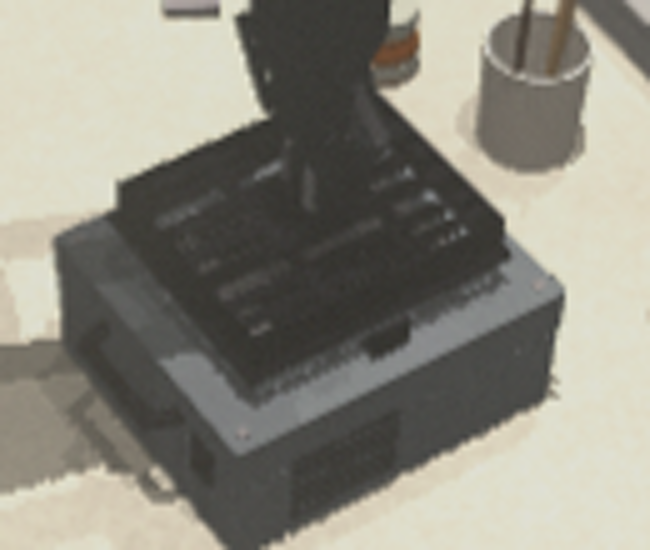

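Call:
step_arm:
  targets: "-0.5 0 2 0 0 0; -0.5 0 4 0 0 0; -0.5 0 6 0 0 0; -0.5 0 8 0 0 0; -0.5 0 9 0 0 0; -0.5 0 9 0 0 0"

```text
time_s: 18.42
eef_pos: [0.538, 0.008, 0.1501]
eef_rot: [0.0, -0.045, 0.999, -0.0]
wrist_force: [0.7, 1.0, 1.2]
opening: 0.143
```

```bash
python3 - <<'E'
from h import *
plan([.5378,.0077,.1377],95.2)
E
```

```text
t 18.425 shift [ 0.3 -0.2 12.4] rv [-0.0001  0.0006 -0.0005] deg 0.0 tilt 0.033 opening 0.143 F [0.7  0.96 1.2 ] tcp [0.538  0.008  0.1501]
```

Call:
step_arm:
  targets: "0 0 1 0 0 0; 0 0 2 0 0 0; 0 0 3 0 0 0; 0 0 3 0 0 0"

```text
time_s: 18.92
eef_pos: [0.5386, 0.0078, 0.1479]
eef_rot: [0.001, -0.045, 0.999, -0.0]
wrist_force: [-0.9, 0.5, 4.9]
opening: 0.141
```

Call:
step_arm:
  targets: "0 0 1 0 0 0; 0 0 2 0 0 0; 0 0 3 0 0 0; 0 0 3 0 0 0"

```text
time_s: 19.42
eef_pos: [0.5383, 0.008, 0.1442]
eef_rot: [0.001, -0.045, 0.999, -0.0]
wrist_force: [1.4, 1.1, 0.4]
opening: 0.145
```

Call:
step_arm:
  targets: "0 0 1 0 0 0; 0 0 2 0 0 0; 0 0 3 0 0 0; 0 0 3 0 0 0"

```text
time_s: 19.92
eef_pos: [0.537, 0.008, 0.1398]
eef_rot: [-0.001, -0.045, 0.999, 0.0]
wrist_force: [0.9, -1.1, -6.0]
opening: 0.142
```

```bash
python3 - <<'E'
from h import *
plan([.5378,.0077,.1377],95.2)
c=Cam("wrist","w17");c.im=np.clip(c.im*1.8,0,255).astype(np.uint8);c.crop(130,30,520,310,2,"w17c")
c=Cam("side","s17");c.crop(270,140,400,250,5,"s17c")
E
```

```text
t 19.925 shift [-0.8 -0.4  2.1] rv [ 0.0005 -0.0019 -0.0006] deg 0.0 tilt 0.111 opening 0.142 F [ 0.92 -1.13 -5.97] tcp [0.537  0.008  0.1398]
```

View pics/w17c.png

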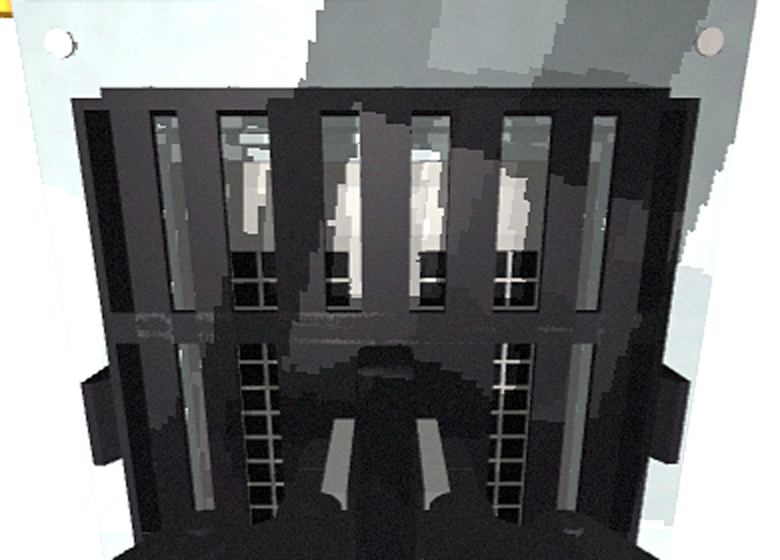

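View pics/s17c.png

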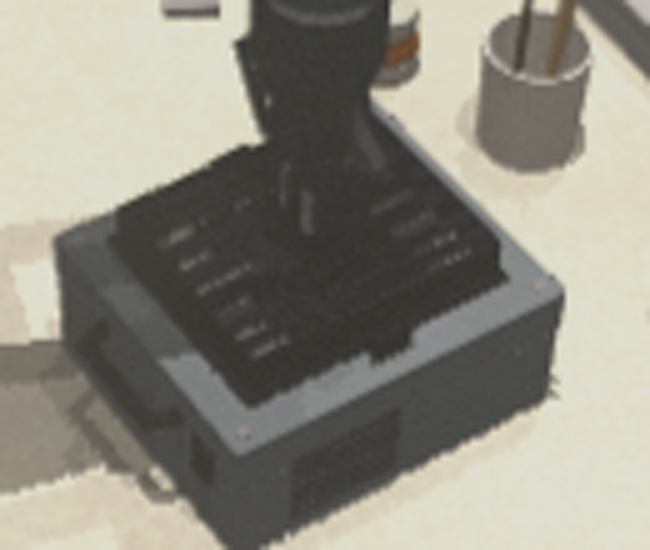

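Call:
step_arm:
  targets: "0 0 1 0 0 0; 0 0 2 0 0 0; 0 0 2 0 0 0"

```text
time_s: 20.4
eef_pos: [0.5379, 0.0079, 0.139]
eef_rot: [0.0, -0.045, 0.999, -0.0]
wrist_force: [-0.2, 1.2, -3.2]
opening: 0.143
```

Call:
step_arm:
  targets: "0 0 0 0 0 0; 0 0 0 0 0 0"

```text
time_s: 20.65
eef_pos: [0.5379, 0.0079, 0.139]
eef_rot: [0.0, -0.045, 0.999, -0.0]
wrist_force: [0.7, -0.3, -3.3]
opening: 0.146
```

Call:
step_arm:
  targets: "0 0 1 0 0 0; 0 0 1.5 0 0 0; 0 0 1.5 0 0 0"

```text
time_s: 21.02
eef_pos: [0.5379, 0.0079, 0.1377]
eef_rot: [0.0, -0.045, 0.999, -0.0]
wrist_force: [-0.4, -0.4, 0.3]
opening: 0.14
```

Call:
step_arm:
  targets: "0 0 0.5 0 0 0; 0 0 1 0 0 0; 0 0 1 0 0 0"

```text
time_s: 21.4
eef_pos: [0.5379, 0.0079, 0.1377]
eef_rot: [0.0, -0.045, 0.999, -0.0]
wrist_force: [-5.5, 1.1, 9.8]
opening: 0.145
```

Call:
step_arm:
  targets: "0 0 0 0 0 0; 0 0 0 0 0 0; 0 0 0 0 0 0; 0 0 0 0 0 0"

```text
time_s: 21.9
eef_pos: [0.5379, 0.0079, 0.1376]
eef_rot: [0.0, -0.045, 0.999, -0.0]
wrist_force: [-5.9, 1.1, 9.7]
opening: 0.142
```

```bash
python3 - <<'E'
from h import *
plan([.5378,.0077,.1377],95.2)
c=Cam("wrist","w18");c.im=np.clip(c.im*1.8,0,255).astype(np.uint8);c.crop(130,30,520,310,2,"w18c")
c=Cam("side","s18");c.crop(270,140,400,250,5,"s18c")
plan([.5378,.0077,.1377],95.2)
E
```

```text
t 21.9 shift [ 0.1 -0.2 -0.1] rv [-0.0003  0.0003 -0.0004] deg 0.0 tilt 0.021 opening 0.142 F [-5.86  1.09  9.69] tcp [0.5379 0.0079 0.1376]
t 22.0 shift [ 0.1 -0.2 -0.1] rv [-0.0003  0.0003 -0.0004] deg 0.0 tilt 0.023 opening 0.139 F [-5.19  1.13  9.32] tcp [0.5379 0.0079 0.1376]
```

View pics/w18c.png

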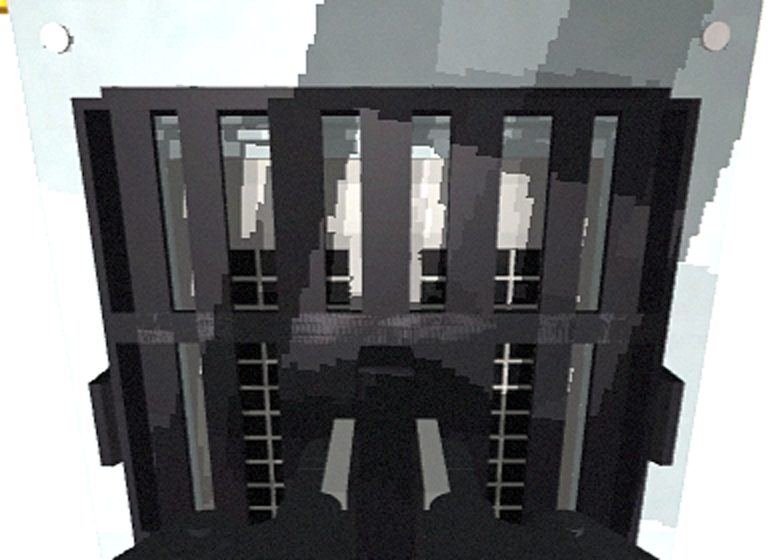

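View pics/s18c.png

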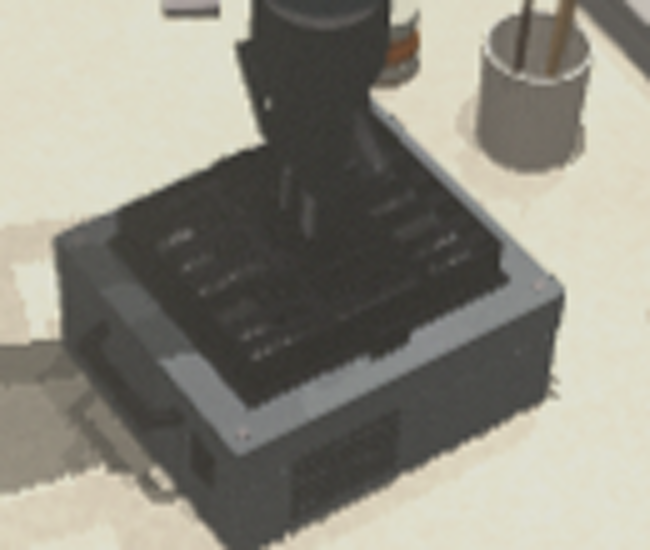

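```bash
python3 - <<'E'
from h import *
for n in("w17","w18"):
    c=Load(n);a=np.radians(5.2)
    M=np.array([[np.cos(a),-np.sin(a),0],[np.sin(a),np.cos(a),0],[0,0,1]])
    for s in(1,-1):
        for lean in (0,.1):
            y=.0835+.021*lean
            q=np.array([[-.013,s*y,.121],[.013,s*y,.121]])@M.T+[.5387,.0081,0]
            print(n,s,lean,((c.proj(q)-[130,30])*2).round(1).tolist())
E
```

```text
w17 1 0 [[679.4, 383.5], [666.9, 465.6]]
w17 1 0.1 [[686.9, 383.4], [674.1, 465.6]]
w17 -1 0 [[88.3, 383.7], [100.9, 465.8]]
w17 -1 0.1 [[80.9, 383.7], [93.8, 465.8]]
w18 1 0 [[684.3, 383.4], [671.3, 466.6]]
w18 1 0.1 [[691.9, 383.4], [678.5, 466.6]]
w18 -1 0 [[84.9, 383.4], [97.9, 466.5]]
w18 -1 0.1 [[77.4, 383.4], [90.7, 466.5]]
```

```bash
python3 - <<'E'
from bench import ctrl,ticket
print(ctrl.get_obs()["wrist_force"]);print(ticket.hand_in())
E
```

```text
[-5.18982275  1.13123152  9.31669402]
the job is handed in; nothing more can be done
None
```

I lowered the filter over both pins and released it flush. Then I set the grille on, pressed it past both clips until it landed, and handed in at about 22 s while still pressing.

- **Filter:** it touched down with the TCP at 116.9 mm. That is 100 mm above its grasp height on the bench, which is the height of the face. Its measured hole positions matched both pins to within about 1 mm.
- **Grille:** it landed with the TCP at 137.6 mm, which puts its lower edge within about 0.1 mm of the face. It was level, about 1 mm from the seat and aligned to it.
- **Clips:** in the last wrist picture both leaves sit where upright ones should. About 2 mm higher they had shown roughly 0.1 rad of lean, so they sprang back.
- **Push:** the wrist force was about 9.5 N upward and steady. There was also a sideways force of about 5 N that I did not remove.
- **Disagreements:** estimates of the extractor's centre from the different views varied by up to 3 mm. I went by the wrist camera, looking at the pin through the filter's hole. The first snap showed only about 5 N at the end of a move, below the 9 to 15 N given, so its peak fell between readings.
- **Bystanders:** nothing other than the filter and grille was touched as far as I saw, but I did not measure their positions at the end.

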